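# Take the crumb pot out of the garnish guard for weighing

### The arm

A 6-joint arm with a two-finger parallel gripper is mounted at the origin on the work surface; the furniture and walls round the work are solid. World frame = base frame: x ahead of the robot, y to its left, z up, the work surface at z = 0. Lengths are in m, angles in rad, forces in N, time in s.
With the tool pointing down it reaches from about 0.35 to 0.875 m from the base axis. Payload 4.2 kg.
Tool frame: the origin (TCP) lies between the finger pads; the fingertips stand 11 mm ahead of it and the grasp point (between the pads) lies 8 mm behind it (ctrl.tcp_to_tips is the z of the fingertips in the tool frame, in m); z points along the fingers, y is the direction in which the jaws open and shut (so a half turn about z gives the same grasp; the last joint's range is limited). The gripper opens to 85 mm and grips with 20 to 120 N. Pads are 22 mm wide; open, the fingers measure 114 mm over their backs; the gripper's body (76 mm by 85 mm) begins 54 mm behind the grasp point. The pads swing forward as they close: fully open they stand 13 mm farther back than shut.
Start: joints at [1.38, 0.385, 0.008, 0, -1.194, -0.259], TCP at [0.272, 0.563, 0.242] pointing down, gripper open.
Joint ranges: [-3.14, 3.14], [-1.21, 2.06], [-1.07, 1.41], [-3.16, 2.05], [-2.99, -0.16], [-3.1, 3.1]. Speed limits (rad/s): [2.79, 2.79, 3.14, 3.14, 3.14, 3.14].

### API

Orientations are given as a unit quaternion [w, x, y, z].
In Python, from cell import ctrl, effector, inverse_kinematics, sense, cams, ticket, nets gives the robot as it stands. Calls block until the motion is done:
- ctrl.move_to(position, orientation): joint-space move of the TCP to a pose.
- ctrl.line_to(position, attitude=None, v=0.15): straight line of the TCP; attitude=None keeps the orientation; v is the mean speed in m/s.
- ctrl.set_joints(angles): joint-space move.
- effector.grip(opening, grip_force=None): opening from 0.0 (shut) to 1.0 (fully open); grip_force is the grip in N (None keeps the last); returns when the fingers have stopped.
- ctrl.dwell(seconds).
- inverse_kinematics(position, orientation): joint angles nearest the present ones, or None.
- sense(): the state.
- cams.capture(name): name is "scene" or "top" or "wrist"; returns the picture (420x560x3 uint8, red, green, blue); there is no depth.
- cams.camera_params(name): a dict with "fx", "fy", "cx", "cy" (pixels), "R" (3x3) and "t" (3): a world point X has camera coordinates R X + t. Camera axes: x right, y down, z forward; pixel columns grow to the right and rows downward; lengths in m; the calibration is good to about 2 mm. A picture is of the moment at which its call begins: read the wrist's pose just before it. camera_params takes no time and is no camera call; for the wrist camera it gives the pose at the moment of the call.
A pose or a line that the arm cannot do raises ctrl.PlanningError and nothing moves.
- ticket.job_done(): hands the job in, once; it reports no verdict.
Trained networks look in the newest picture that a camera, given by its name, has taken for a name from the list of things; names that differ only in an ending like _2 or _b are one class to them, and where a whole thing is asked for, a point or a joint stands for the part that bears it (a point fixed in the world has none). Each returns a list of dicts, best first, with "p" (0 to 1); they miss things now and then, are a little off and sometimes report something else, mostly with a low value. They report only what shows in the picture. A call takes as long as a camera call. They do not tell look-alikes from the thing itself.
- nets.trace(camera, label): "pixels" (420x560 bool, what is visible of it) and "uv" ([column, row] in pixels, amid what is visible of it).
- nets.landmark_of(camera, label): "uv" ([column, row] in pixels: a listed point, or the origin of a listed thing).
The state is a dict: "time": time; "q": joint angles; "dq": joint speeds; "effort": joint torques, N m; "ee_pos": TCP position; "orientation": TCP orientation; "contact_force": force on the tool from outside, world axes, zero at the start; "torque": the same for the moment, N m; "opening": opening from 0.0 (shut) to 1.0 (fully open).
Only numpy, scipy, OpenCV 4.12 (cv2) and the standard library are available. Lean on these libraries where they do the work, as an engineer would, in place of code of your own. Each camera call takes 0.05 s, during which the arm holds its last target.

### The job

Reach down through the round port of the garnish guard, lift the small steel pot of pale crumbs off its pedestal, and gently stand it upright near the middle of the portion scale's pan, so that it can be weighed. Do not strike the guard, and leave the pot of green herbs where it stands.

Things in the scene. Friction and masses are not known exactly. Their poses are not given: they have to be found in the camera images.
- crumb_pot: round steel pot filled with pale beige crumbs, 33 mm high, 64 mm across the rim tapering to 48 mm at the base, about 0.12 kg; grasp it across the rim from above. Origin at the centre of its underside, z up. It stands on either of the guard's two pedestals, within 5 mm of the port's axis.
- herb_pot: similar round steel pot filled with chopped green herbs, 36 mm high, 70 mm across the rim; stands on the other pedestal and is to stay there. Origin at the centre of its underside, z up.
- garnish_guard: fixed case, 345 mm (its x) by 200 mm (its y); origin under its centre at table level, z up. Clear sides; white top 6 mm thick, upper face at 120 mm, with two round ports 150 mm across centred at x = -85 and +85 mm, y = 0; their black rubber rims reach 123 mm. Under each port is a pedestal 60 mm across, upper face at 70 mm. The crumb pot's rim is at 103 mm, 11 mm below the top's underside.
- pan_center (a point): centre of the upper face of the pan of the white portion scale, 45 mm above the table; the flat pan measures 140 mm along the point's x and 160 mm along y. z up. The scale (230 x 192 mm, 0.95 kg) stands loose on the table to the left of the guard, its display and keys towards the robot.
Not all that is in view belongs to the job. There is more than one size of the crumb_pot; the job needs the middle-sized.

How it is judged:
By the outcome, as a careful person would: the job done as asked, in the order asked, and still so for the second after the job is handed in, with the robot touching nothing.
It also fails if it takes over 42 s, if anything falls off the work surface, if the arm or the gripper's body presses on something with over 40 N, if the wrist force passes 120 N, or if a joint passes its speed limit or range.

## Working session

There is one attempt and no reset: what is moved stays moved. The work goes in short steps, each a Python script; the robot and the scene stay as the last script left them, time stands still between calls to the robot, and variables do not carry over. Pictures are saved under pics/ and viewed, and the job is handed in when it is done.

```bash
mkdir -p pics; ls; python3 - <<'E'
from cell import *
import cv2,numpy as np
for n in ["scene","top","wrist"]:
    im=cams.capture(n); cv2.imwrite(f"pics/a_{n}.png",im[:,:,::-1])
    p=cams.camera_params(n); print(n,p["fx"],np.round(p["R"],3).tolist(),np.round(p["t"],3))
print(sense()["time"],sense()["orientation"])
E
```

```text
pics
scene 459.3793544827538 [[0.279, 0.96, 0.002], [0.445, -0.127, -0.886], [-0.851, 0.249, -0.463]] [-0.137 -0.151  1.372]
top 387.8879259149752 [[0.021, -1.0, 0.003], [-0.998, -0.021, -0.055], [0.055, -0.001, -0.998]] [0.009 0.51  0.895]
wrist 344.6540927316599 [[-0.435, -0.9, 0.003], [-0.866, 0.42, 0.273], [-0.247, 0.116, -0.962]] [ 0.624 -0.036  0.38 ]
0.15 [ 8.30262370e-04  9.74808809e-01 -2.23040544e-01 -1.12597847e-04]
```

View pics/a_scene.png

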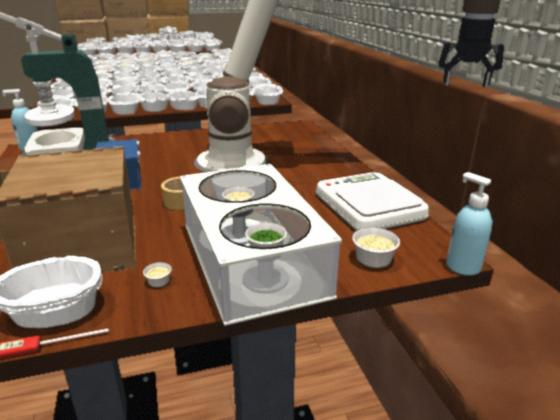

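View pics/a_top.png

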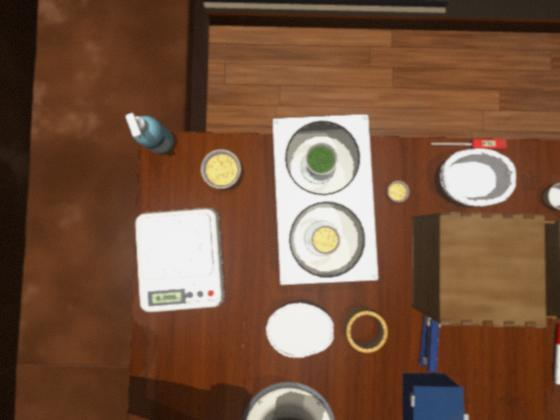

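View pics/a_wrist.png

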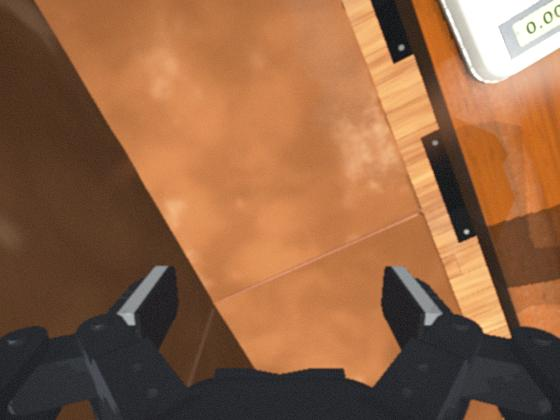

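Candidates in the top view are the pot at (221,169), large and on the table; the one at (398,191), small and on the table; and the one at (326,239), in the guard's near port. The one on the pedestal at (326,239) fits the description. I'll confirm it in an enlarged crop and measure.

```bash
cat > h.py <<'E'
from cell import *
import cv2,numpy as np
def ray(n,uv,z,p=None):
    p=p or cams.camera_params(n)
    d=p["R"].T@np.array([(uv[0]-p["cx"])/p["fx"],(uv[1]-p["cy"])/p["fy"],1]); c=-p["R"].T@p["t"]
    return c+d*(z-c[2])/d[2]
def proj(n,X,p=None):
    p=p or cams.camera_params(n); c=p["R"]@np.array(X)+p["t"]
    return np.array([p["fx"]*c[0]/c[2]+p["cx"],p["fy"]*c[1]/c[2]+p["cy"]])
E
python3 - <<'E'
from h import *
np.set_printoptions(precision=4,suppress=True)
for cam in ["top","scene"]:
    im=cams.capture(cam)
    for l,z in [("crumb_pot",.07),("herb_pot",.07),("garnish_guard",0),("pan_center",.045)]:
        for r in nets.landmark_of(cam,l)[:4]: print(cam,l,"lm",round(r["p"],2),np.round(r["uv"],1),ray(cam,r["uv"],z))
    for l,z in [("crumb_pot",.1),("pan_center",.045),("garnish_guard",.12)]:
        for r in nets.trace(cam,l)[:4]:
            m=r["pixels"]; ys,xs=np.where(m); print(cam,l,"tr",round(r["p"],2),np.round(r["uv"],1),m.sum(),xs.min(),xs.max(),ys.min(),ys.max())
im=cams.capture("top")
cv2.imwrite("pics/b.png",cv2.resize(im[105:315,125:405,::-1],None,fx=2.8,fy=2.8,interpolation=cv2.INTER_CUBIC))
for uv in [(272.5,118.5),(368.5,115),(378,280),(280.5,284)]: print(ray("top",uv,.12))
for uv in [(136,211),(217,209),(222,307),(143,312)]: print(ray("top",uv,.04))
print("time",sense()["time"])
E
```

```text
top crumb_pot lm 0.88 [223.8 167.2] [0.597 0.157 0.07 ]
top crumb_pot lm 0.84 [324.3 239.2] [ 0.4429 -0.0677  0.07  ]
top crumb_pot lm 0.69 [319.9 160. ] [ 0.6176 -0.0553  0.07  ]
top crumb_pot lm 0.58 [395.3 191. ] [ 0.5522 -0.2227  0.07  ]
top herb_pot lm 0.65 [321.3 160.4] [ 0.6168 -0.0584  0.07  ]
top garnish_guard lm 0.68 [317.3 204.2] [ 0.5244 -0.057   0.    ]
top pan_center lm 0.6 [174.7 248.7] [0.4141 0.2659 0.045 ]
top crumb_pot tr 0.89 [221.8 167.7] 1206 201 239 149 187
top crumb_pot tr 0.86 [399.7 192.6] 343 388 407 181 201
top crumb_pot tr 0.85 [324.  240.9] 717 310 340 225 254
top pan_center tr 0.84 [179.3 260.9] 8273 135 223 208 311
top garnish_guard tr 0.56 [325.4 203.9] 14230 273 376 115 283
top garnish_guard tr 0.16 [179.6 261.6] 8092 136 222 208 310
scene crumb_pot lm 0.93 [238.5 208.1] [ 0.4449 -0.069   0.07  ]
scene crumb_pot lm 0.66 [157.  280.7] [ 0.6543 -0.2442  0.07  ]
scene crumb_pot lm 0.58 [371.6 256.1] [0.6836 0.1125 0.07  ]
scene herb_pot lm 0.79 [268.1 246.5] [ 0.6049 -0.0496  0.07  ]
scene garnish_guard lm 0.71 [250.6 258.2] [ 0.5291 -0.0652  0.    ]
scene pan_center lm 0.86 [376.1 196.9] [0.4287 0.2541 0.045 ]
scene crumb_pot tr 0.93 [237.2 193.7] 385 222 252 186 200
scene crumb_pot tr 0.76 [157.9 274.9] 489 143 169 262 285
scene crumb_pot tr 0.57 [374.1 243.3] 1450 352 398 227 266
scene pan_center tr 0.61 [369.  201.3] 4388 315 427 172 229
scene garnish_guard tr 0.76 [257.4 248.7] 16757 181 339 164 323
[0.6939 0.05   0.12  ]
[ 0.7057 -0.1513  0.12  ]
[ 0.3627 -0.1738  0.12  ]
[0.3505 0.0258 0.12  ]
[0.4974 0.3583 0.04  ]
[0.5058 0.1744 0.04  ]
[0.2858 0.1565 0.04  ]
[0.2712 0.3331 0.04  ]
time 1.0
```

View pics/b.png

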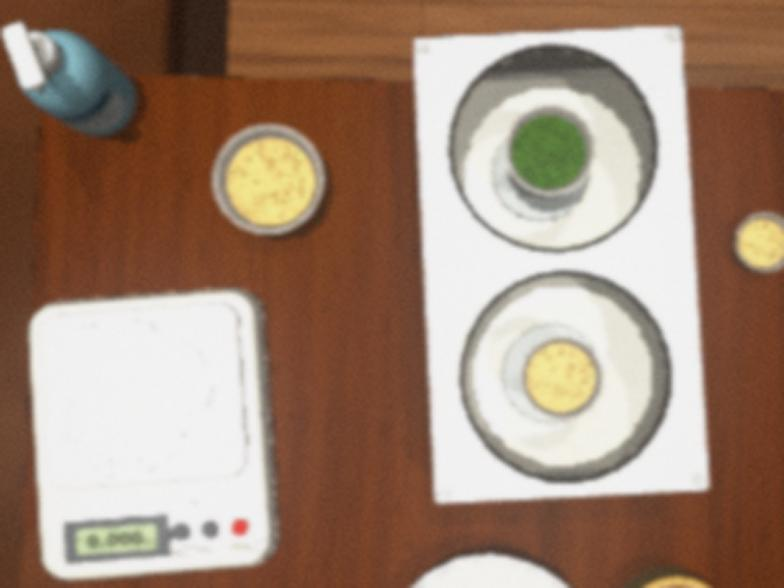

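The crop confirms it. The beige-crumb pot under the near port at (326,239) is on a pedestal and is the middle of the three sizes. The herb pot is at (320,160) in the far port. I'll move above the port for a refined wrist view.

```bash
python3 - <<'E'
from h import *
np.set_printoptions(precision=4,suppress=True)
print(ctrl.tcp_to_tips, sense()["q"], ray("top",(177.5,245.4),.045))
best=None
for deg in range(-180,180,30):
    a=np.radians(deg);q=[0,np.cos(a/2),np.sin(a/2),0]
    for X in [(.4435,-.068,.26),(.42,.26,.15)]:
        print(deg,X,inverse_kinematics(X,q))
E
```

```text
0.011 [ 1.3796  0.3847  0.0079 -0.     -1.194  -0.2586] [0.4217 0.2598 0.045 ]
-180 (0.4435, -0.068, 0.26) [ 0.212   0.065  -0.3697  0.     -1.1362 -1.7828]
-180 (0.42, 0.26, 0.15) [ 0.8837  0.2569 -0.4385  0.     -0.8754 -2.4545]
-150 (0.4435, -0.068, 0.26) [ 0.212   0.065  -0.3697  0.     -1.1362 -1.2592]
-150 (0.42, 0.26, 0.15) [ 0.8837  0.2569 -0.4385  0.     -0.8754 -1.9309]
-120 (0.4435, -0.068, 0.26) [ 0.212   0.065  -0.3697  0.     -1.1362 -0.7356]
-120 (0.42, 0.26, 0.15) [ 0.8837  0.2569 -0.4385  0.     -0.8754 -1.4073]
-90 (0.4435, -0.068, 0.26) [ 0.212   0.065  -0.3697  0.     -1.1362 -0.212 ]
-90 (0.42, 0.26, 0.15) [ 0.8837  0.2569 -0.4385  0.     -0.8754 -0.8837]
-60 (0.4435, -0.068, 0.26) [ 0.212   0.065  -0.3697  0.     -1.1362  0.3116]
-60 (0.42, 0.26, 0.15) [ 0.8837  0.2569 -0.4385  0.     -0.8754 -0.3601]
-30 (0.4435, -0.068, 0.26) [ 0.212   0.065  -0.3697  0.     -1.1362  0.8352]
-30 (0.42, 0.26, 0.15) [ 0.8837  0.2569 -0.4385  0.     -0.8754  0.1635]
0 (0.4435, -0.068, 0.26) [ 0.212   0.065  -0.3697  0.     -1.1362  1.3588]
0 (0.42, 0.26, 0.15) [ 0.8837  0.2569 -0.4385  0.     -0.8754  0.6871]
30 (0.4435, -0.068, 0.26) [ 0.212   0.065  -0.3697  0.     -1.1362  1.8824]
30 (0.42, 0.26, 0.15) [ 0.8837  0.2569 -0.4385  0.     -0.8754  1.2107]
60 (0.4435, -0.068, 0.26) [ 0.212   0.065  -0.3697  0.     -1.1362  2.406 ]
60 (0.42, 0.26, 0.15) [ 0.8837  0.2569 -0.4385  0.     -0.8754  1.7343]
90 (0.4435, -0.068, 0.26) [ 0.212   0.065  -0.3697  0.     -1.1362  2.9296]
90 (0.42, 0.26, 0.15) [ 0.8837  0.2569 -0.4385  0.     -0.8754  2.2579]
120 (0.4435, -0.068, 0.26) [ 0.212   0.065  -0.3697  0.     -1.1362 -2.83  ]
120 (0.42, 0.26, 0.15) [ 0.8837  0.2569 -0.4385  0.     -0.8754  2.7815]
150 (0.4435, -0.068, 0.26) [ 0.212   0.065  -0.3697  0.     -1.1362 -2.3064]
150 (0.42, 0.26, 0.15) [ 0.8837  0.2569 -0.4385  0.     -0.8754 -2.9781]
```

```bash
python3 - <<'E'
from h import *
np.set_printoptions(precision=4,suppress=True)
a=np.radians(-90);q=[0,np.cos(a/2),np.sin(a/2),0]
for i,(X,l) in enumerate([((.42,.33,.28),["pan_center"]),((.4435,-.055,.26),["crumb_pot","garnish_guard"])]):
    ctrl.move_to(X,q); print(sense()["time"],sense()["ee_pos"])
    p=cams.camera_params("wrist"); im=cams.capture("wrist"); cv2.imwrite(f"pics/c{i}.png",im[:,:,::-1]); np.savez(f"c{i}.npz",**p)
    for n in l:
        for r in nets.landmark_of("wrist",n)[:3]: print(n,round(r["p"],2),r["uv"],ray("wrist",r["uv"],{"pan_center":.045,"crumb_pot":.07,"garnish_guard":0}[n],p))
        for r in nets.trace("wrist",n)[:2]: print(n,"tr",round(r["p"],2),r["uv"],r["pixels"].sum())
print(sense()["contact_force"],sense()["time"])
E
```

```text
2.075 [0.4199 0.3306 0.2799]
pan_center 0.62 [278.6, 114.8] [0.4212 0.2631 0.045 ]
pan_center tr 0.88 [309.6, 104.0] 38417
3.6583 [ 0.4439 -0.0544  0.2601]
crumb_pot 0.83 [163.6, 344.6] [0.5708 0.1195 0.07  ]
crumb_pot 0.62 [280.2, 173.0] [ 0.4438 -0.0693  0.07  ]
crumb_pot tr 0.96 [280.3, 177.0] 4368
crumb_pot tr 0.74 [175.7, 350.5] 1023
garnish_guard 0.62 [202.5, 169.5] [ 0.5324 -0.0615  0.    ]
garnish_guard tr 0.71 [199.7, 166.3] 84879
[ 0.5736 -0.1733  0.6326] 3.9083
```

View pics/c0.png

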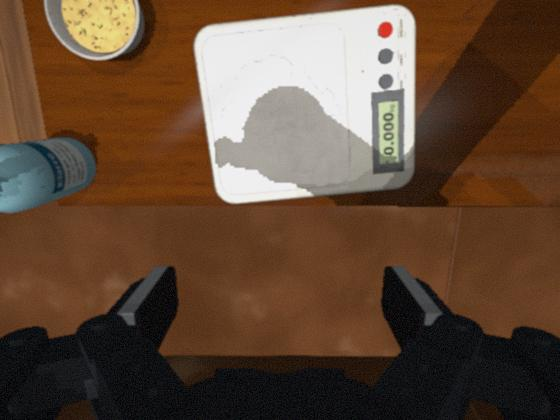

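View pics/c1.png

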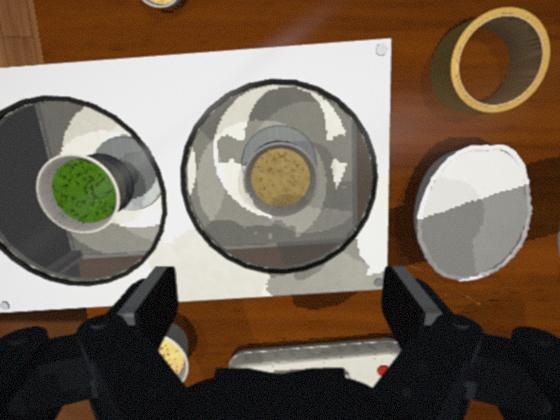

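The c0 view shows the scale, with the pan's centre at about (278,113). In c1 the crumb pot's rim is centred at about (280,177) inside the port, which is centred at about (279,175). I'll compute both by ellipse fits.

```bash
python3 - <<'E'
from h import *
np.set_printoptions(precision=4,suppress=True)
p=dict(np.load("c1.npz")); im=cv2.imread("pics/c1.png")
tr=nets.trace("wrist","crumb_pot")[0]["pixels"].astype(np.uint8)
c=max(cv2.findContours(tr,0,cv2.CHAIN_APPROX_NONE)[0],key=len)
def fit(P,z):
    W=np.array([ray("wrist",u,z,p)[:2] for u in P]); (x,y),ax,_=cv2.fitEllipse(W.astype(np.float32)*1000); return x,y,ax
print("pot",fit(c[:,0,:].astype(float),.103))
dark=(im.max(2)<60).astype(np.uint8)
# port rim: radial search
P=[]
for t in np.linspace(0,2*np.pi,120,endpoint=False):
    r=np.arange(125,80,-.5); u=np.array([279,175])+np.outer(r,[np.cos(t),np.sin(t)])
    for k in u:
        x,y=np.round(k).astype(int)
        if 0<=x<560 and 0<=y<260 and dark[y,x]: P.append(k);break
print(len(P),"port outer",fit(np.array(P),.1215))
v=im.copy(); cv2.drawContours(v,[c],-1,(0,0,255),1)
for k in P: cv2.circle(v,tuple(np.round(k).astype(int)),1,(0,255,0),-1)
cv2.imwrite("pics/d.png",cv2.resize(v[60:290,160:400],None,fx=2.5,fy=2.5))
print("pan",[ray("wrist",(278,y),.045,dict(np.load("c0.npz"))) for y in (110,116)])
E
```

```text
pot (443.8699951171875, -69.09957122802734, (62.620025634765625, 63.40721130371094))
83 port outer (446.1064758300781, -70.79882049560547, (148.48809814453125, 178.11740112304688))
pan [array([0.4218, 0.2584, 0.045 ]), array([0.4218, 0.2643, 0.045 ])]
```

View pics/d.png

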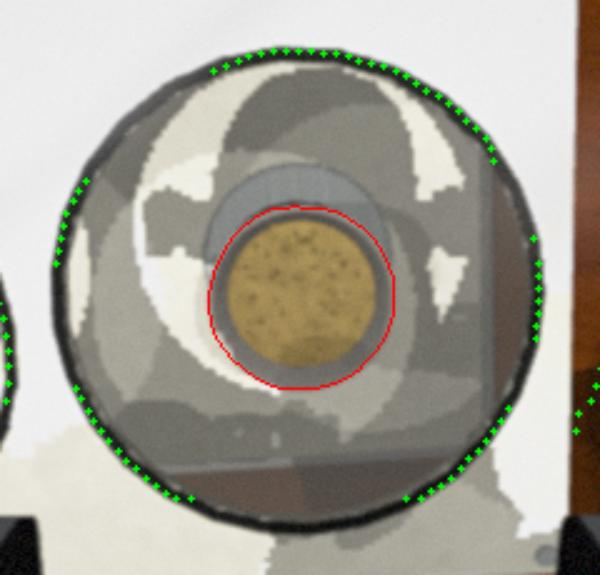

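```bash
python3 - <<'E'
from h import *
np.set_printoptions(precision=4,suppress=True)
effector.grip(1.0)
ctrl.line_to([.4437,-.0690,.17]); 
print(sense()["ee_pos"],sense()["orientation"])
ctrl.line_to([.4437,-.0690,.086],v=.06); s=sense();print(s["time"],s["ee_pos"],s["contact_force"])
for n in ["wrist","scene"]: cv2.imwrite(f"pics/e_{n}.png",cams.capture(n)[:,:,::-1])
effector.grip(0.0,35); s=sense();print(s["time"],s["opening"],s["contact_force"],s["torque"])
cv2.imwrite("pics/e2.png",cams.capture("wrist")[:,:,::-1])
E
```

```text
[ 0.4444 -0.069   0.1707] [-0.0005  0.7072 -0.707   0.0006]
6.4833 [ 0.444  -0.069   0.0863] [0.0614 0.483  0.4287]
6.95 0.7147595391087903 [-2.0201 -0.1159  5.7984] [0.1885 0.5135 0.0086]
```

View pics/e2.png

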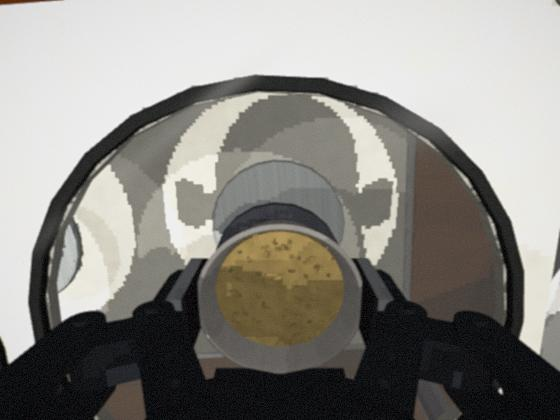

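View pics/e_scene.png

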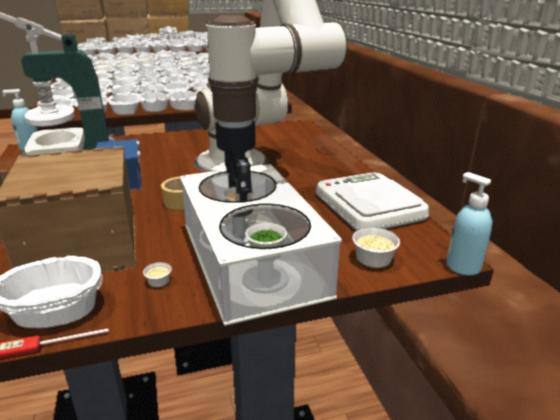

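The wrist image shows the pot held across its rim between both pads, at about (205,290) and (358,290). The opening of 0.71 also fits a grip on the rim. Now I'll lift.

```bash
python3 - <<'E'
from h import *
np.set_printoptions(precision=4,suppress=True)
ctrl.line_to([.4437,-.0690,.106],v=.05); s=sense();print(s["time"],s["opening"],s["contact_force"])
ctrl.line_to([.4437,-.0690,.25],v=.12); s=sense();print(s["time"],s["opening"],s["contact_force"],s["torque"])
for n in ["wrist","scene"]: cv2.imwrite(f"pics/f_{n}.png",cams.capture(n)[:,:,::-1])
E
```

```text
7.55 0.7131004541837518 [ 0.7594 -0.325  -1.6485]
8.9 0.7085656054722084 [-0.2239 -0.0779 -1.5041] [0.0194 0.0135 0.0272]
```

View pics/f_wrist.png

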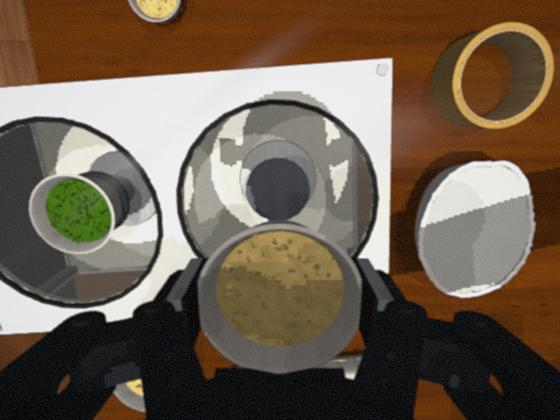

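View pics/f_scene.png

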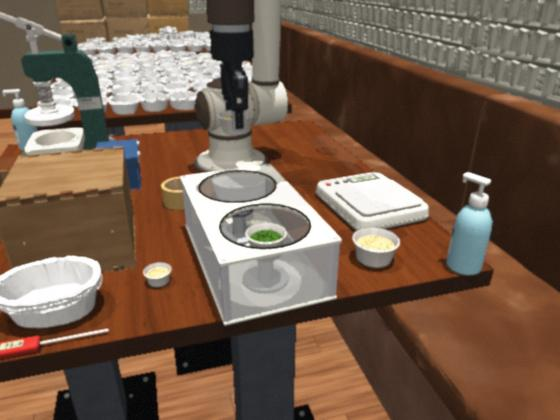

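It's held and the wrist force reads about 1.5 N. I'll carry it over the scale and lower it with a force check.

```bash
python3 - <<'E'
from h import *
np.set_printoptions(precision=4,suppress=True)
a=np.radians(-90);q=[0,np.cos(a/2),np.sin(a/2),0]
P=[.4217,.2615]
ctrl.line_to(P+[.25],v=.22); s=sense();print(s["time"],s["opening"],s["ee_pos"],s["contact_force"])
ctrl.line_to(P+[.085],v=.12); ctrl.dwell(.3); s=sense();f0=s["contact_force"];print(s["time"],s["opening"],s["ee_pos"],f0)
for n in ["wrist","scene","top"]: cv2.imwrite(f"pics/g_{n}.png",cams.capture(n)[:,:,::-1])
E
```

```text
10.6583 0.712839331965914 [0.4217 0.2607 0.25  ] [ 0.6256 -0.4117 -0.6162]
12.4833 0.7168303229901245 [0.4218 0.2616 0.0853] [-0.4212  0.8569 -1.2704]
```

View pics/g_wrist.png

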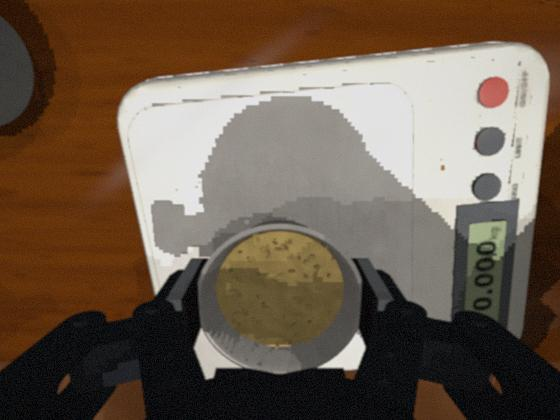

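View pics/g_scene.png

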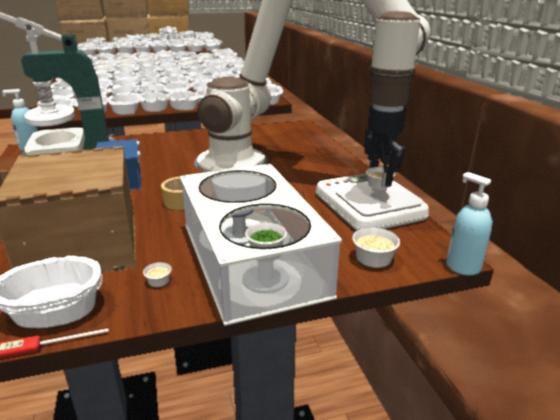

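```bash
python3 - <<'E'
from h import *
np.set_printoptions(precision=4,suppress=True)
for uv in [(128,100),(412,85),(145,200),(412,200)]: print(uv,ray("wrist",uv,.045))
im=cams.capture("wrist"); 
for r in nets.landmark_of("wrist","pan_center")[:2]: print(r["p"],ray("wrist",r["uv"],.045))
c0=np.array([.4217,.2615]);
p=dict(np.load("c0.npz"))
v=cv2.imread("pics/c0.png")
y=np.radians(4)
for sx in (-1,1):
  for sy in (-1,1):
    d=np.array([.07*sx,.08*sy]); R=np.array([[np.cos(y),-np.sin(y)],[np.sin(y),np.cos(y)]])
    cv2.circle(v,tuple(proj("wrist",[*(c0+R@d),.045],p).astype(int)),3,(0,0,255),-1)
cv2.imwrite("pics/h.png",cv2.resize(v[0:220,150:450],None,fx=2.5,fy=2.5))
E
```

```text
(128, 100) [0.4942 0.1862 0.045 ]
(412, 85) [0.36   0.1795 0.045 ]
(145, 200) [0.4914 0.2351 0.045 ]
(412, 200) [0.3542 0.2352 0.045 ]
```

View pics/h.png

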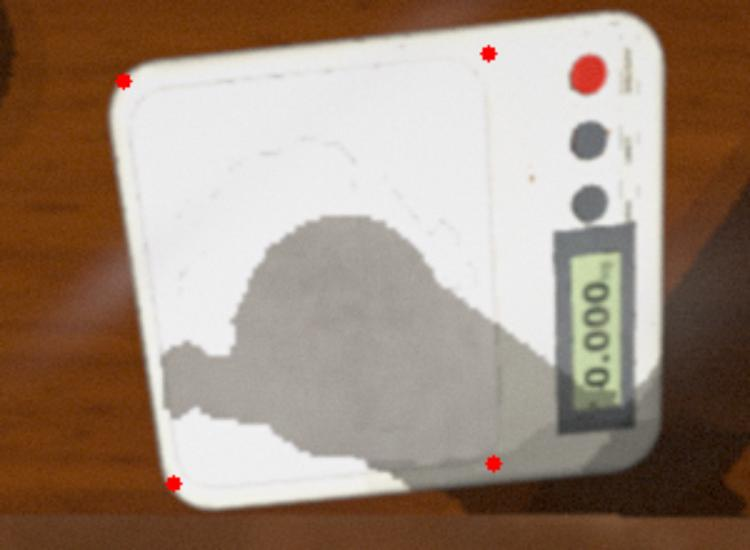

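The projected pan corners agree with the seen edges to 1–2 mm, so I'll nudge slightly and set the pot down.

```bash
python3 - <<'E'
from h import *
np.set_printoptions(precision=4,suppress=True)
P=[.4209,.2625]
ctrl.line_to(P+[.068],v=.05); ctrl.dwell(.3); f0=np.mean([sense()["contact_force"]],0)
print(f0,sense()["opening"])
z=.066
while z>.0565:
    ctrl.line_to(P+[z],v=.02); ctrl.dwell(.1); s=sense(); print(round(z,4),s["ee_pos"][2],s["contact_force"],s["opening"])
    if s["contact_force"][2]-f0[2]>2.5: break
    z-=.001
cv2.imwrite("pics/i.png",cams.capture("wrist")[:,:,::-1]); print(s["time"])
cv2.imwrite("pics/i_scene.png",cv2.resize(cams.capture("scene")[120:260,290:480,::-1],None,fx=4,fy=4))
E
```

```text
[ 0.5619  0.1105 -1.0585] 0.7139789755420312
0.066 0.06597441565806433 [-0.753   0.0628 -1.3382] 0.7129407872145067
0.065 0.06499882343954756 [-0.6335 -0.5713 -0.8188] 0.7116284315468588
0.064 0.06398015192132395 [ 0.0114  0.7601 -1.3059] 0.7103838796157679
0.063 0.06298796334016132 [-0.5791 -0.1034 -2.0476] 0.7106529028813703
0.062 0.06196870872052738 [-0.4943  0.4372 -1.156 ] 0.7170736011757001
0.061 0.06133354970247948 [-1.1964 -0.2526  2.4365] 0.710419431384232
15.625
```

View pics/i_scene.png

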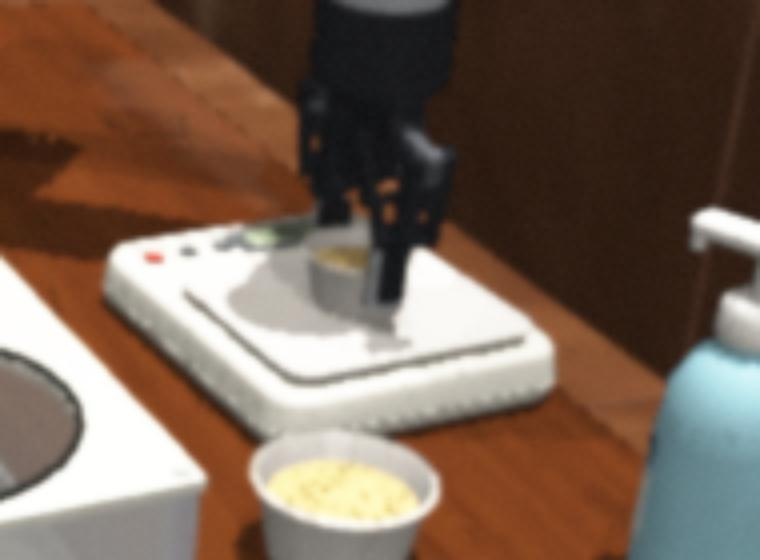

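Contact came at a TCP height of 0.0613 m, as predicted. I'll release in steps and back straight up.

```bash
python3 - <<'E'
from h import *
np.set_printoptions(precision=4,suppress=True)
for o in (.76,.82,1.0): effector.grip(o)
s=sense();print(s["time"],s["opening"],s["contact_force"])
ctrl.line_to([.4209,.2625,.11],v=.05); ctrl.line_to([.4209,.2625,.22],v=.12)
ctrl.line_to([.4209,.3425,.27],v=.15); ctrl.dwell(.5)
s=sense();print(s["time"],s["contact_force"])
im=cams.capture("wrist");p=cams.camera_params("wrist")
for r in nets.trace("wrist","crumb_pot")[:2]:
    m=r["pixels"].astype(np.uint8);c=max(cv2.findContours(m,0,1)[0],key=len)[:,0]
    W=np.array([ray("wrist",u,.078,p)[:2] for u in c.astype(float)]);print(cv2.fitEllipse((W*1000).astype(np.float32)))
v=np.vstack([im]) ; cv2.imwrite("pics/j.png",v[:,:,::-1])
cv2.imwrite("pics/j_scene.png",cams.capture("scene")[:,:,::-1])
t=cams.capture("top"); cv2.imwrite("pics/j_top.png",cv2.resize(t[105:315,125:405,::-1],None,fx=2.8,fy=2.8))
E
```

```text
16.475 0.9973325900301571 [-0.2909  0.2833  0.4836]
19.95 [ 0.3445  0.4536 -0.0682]
((579.15576171875, 196.98020935058594), (35.64339828491211, 90.07124328613281), 89.37235260009766)
((421.5068054199219, 262.93536376953125), (62.632381439208984, 62.792213439941406), 69.03999328613281)
```

View pics/j.png

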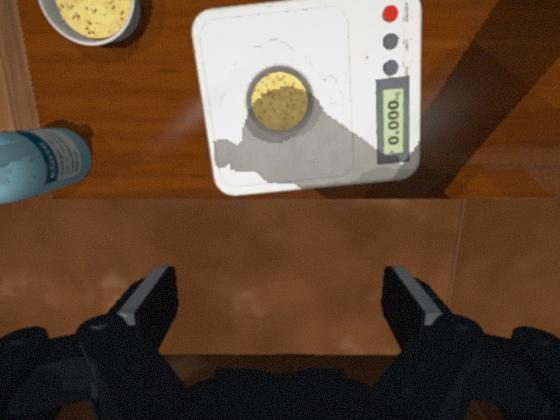

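View pics/j_scene.png

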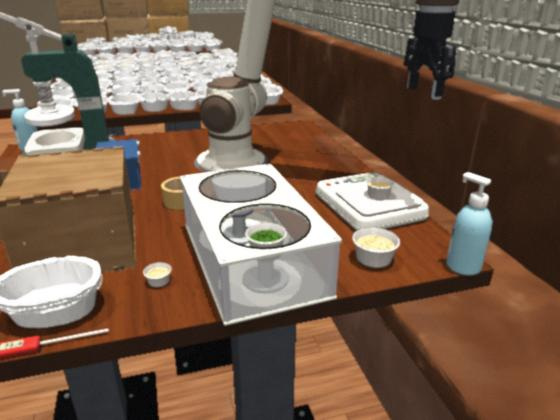

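View pics/j_top.png

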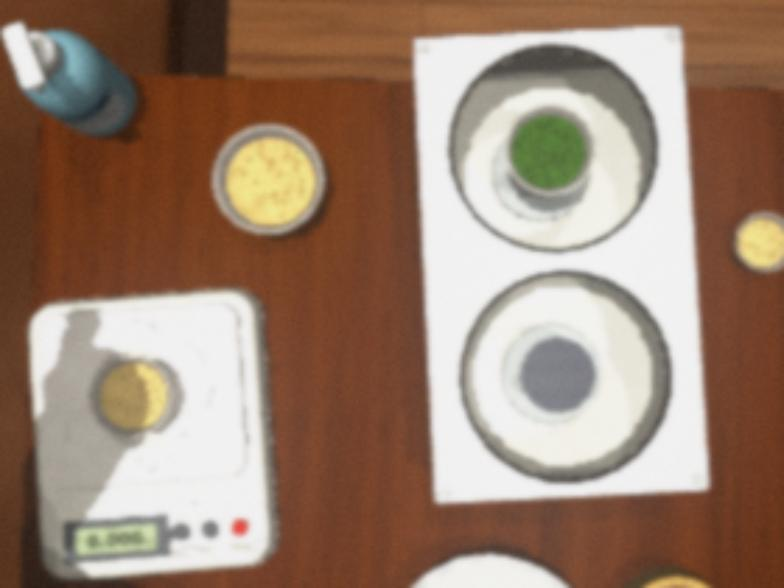

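The pot stands upright in the middle of the pan: wrist view (281,102), fitted position (0.4215, 0.263). The scale hasn't moved, the herb pot stands where it was, and the gripper is clear.

```bash
python3 - <<'E'
from h import *
ticket.job_done(); print(sense()["time"])
E
```

```text
the job is handed in; nothing more can be done
the job is handed in; nothing more can be done
```

The job is done and handed in. I lifted the middle-sized crumb pot through the guard's near port and stood it on the scale's pan, finishing at about 20 s of the 42 s allowed.

- **Placing:** a fit to the final wrist picture puts the pot at (0.4215, 0.263), about 2 mm from my estimate of the pan's centre, which is itself good to 1–2 mm. It stands upright.
- **Forces:** wrist readings stayed under 7 N at every check, and nothing suggested contact with the guard. These were spot checks, so I did not monitor force continuously. Set-down contact came at the height I predicted.
- **Surroundings:** the herb pot, guard and scale look unmoved in the final pictures, and the gripper was clear of everything.
- **Checks that disagreed:**
  - The scale's display still read 0.000 with the pot on it.
  - The network's pan-centre estimates differed by about 12 mm between the top and scene cameras, so I used the pan's edges seen from the wrist camera instead.
  - My ellipse fit to the port rim was spoiled by stray pixels, so I took the port's position from the guard's corners.

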